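# Hand out the sign blanks

### The job

Take the pile of four wooden sign blanks apart and lay each one on the dark work pad of its own outline: arrow, square, round and oblong. Each must lie flat and wholly on its pad with nothing overhanging, the arrow pointing the same way as its pad; set them down rather than dropping them, do not tip any of them up on edge, and leave all four released and at rest.

Things in the scene. Friction and masses are not known exactly. Their poses are not given: they have to be found in the camera images.
- arrow: Sign blank shaped as an arrow, bare light wood, 18 mm thick, 120 mm long; at the start the top of the pile, lying flat along it over the square and the disc. Shaft 26 mm wide from x = -60 to +20 mm; triangular head 46 mm wide at x = +20, tapering to the tip at x = +60. Origin on its underside, midway along the length; x points to the tip, z up.
- arrow_tip (a point): The tip of the arrow blank, on its top face (60, 0, 18 mm in the arrow's frame).
- square: Square sign blank, bare mid-brown wood, 62 x 62 x 18 mm; in the middle layer of the pile, beside the disc (either may be the one nearer to the robot), partly under the arrow. Origin at the centre of its underside; x and y along its sides, z up.
- disc: Round sign blank, bare mid-brown wood, 62 mm in diameter, 18 mm thick; in the middle layer of the pile, beside the square with a gap of some 5 to 14 mm, partly under the arrow. Origin at the centre of its underside, z up.
- plank: Oblong sign blank, bare light wood, 140 x 62 x 18 mm; at the start the bottom of the pile, flat on the table, carrying the square and the disc side by side along its length. Origin at the centre of its underside; x along its length (within about 20 degrees of straight away from the robot), y across, z up.
- pad_arrow: Arrow-shaped dark brown work pad fixed on the table, 4 mm thick, the arrow blank's outline enlarged: shaft 46 mm wide from x = -70 mm, head 81 mm wide at x = +10, tip at x = +80. A blank arrow with its origin straight over this origin and its x along this x is surrounded by pad on all sides. Origin on its underside; x points to the tip.
- pad_square: Square dark brown work pad fixed on the table, 82 x 82 x 4 mm. Origin at the centre of its underside; x and y along its sides.
- pad_disc: Round dark brown work pad fixed on the table, 82 mm in diameter, 4 mm thick. Origin at the centre of its underside.
- pad_plank: Oblong dark brown work pad fixed on the table, 160 x 82 x 4 mm. Origin at the centre of its underside; x along its length, y across.
Things that resemble listed ones, but are neither listed nor needed, are in the scene too. What is shaped like the pad_arrow but purple or yellow is not meant.

How it is judged:
By the outcome, as a careful person would: the job done as asked, in the order asked, and still so for the second after the job is handed in, with the robot touching nothing.
It also fails if it takes over 109 s, if anything falls off the work surface, if the arm or the gripper's body presses on something with over 40 N, if the wrist force passes 120 N, or if a joint passes its speed limit or range.

### The arm

A 6-joint arm with a two-finger parallel gripper is mounted at the origin on the work surface. World frame = base frame: x ahead of the robot, y to its left, z up, the work surface at z = 0. Lengths are in mm, angles in rad, forces in N, time in s.
With the tool pointing down it reaches from about 350 to 875 mm from the base axis. Payload 4.2 kg.
Tool frame: the origin (TCP) lies between the finger pads; the fingertips stand 25 mm ahead of it and the grasp point (between the pads) lies 6 mm ahead of it; z points along the fingers, y is the line along which they close (so a half turn about z gives the same grasp; the last joint's range is limited). The gripper opens to 85 mm and grips with 20 to 120 N. Pads are 22 mm wide; open, the fingers measure 114 mm over their backs; the gripper's body (76 mm by 85 mm) begins 54 mm behind the grasp point. The pads swing forward as they close: fully open they stand 13 mm farther back than shut.
Start: joints at [1.384, 0.385, 0.008, 0, -1.194, -0.259], TCP at [269.454, 563.91, 256.312] pointing down, gripper open.
Joint ranges: [-3.14, 3.14], [-1.21, 2.06], [-1.07, 1.41], [-3.16, 2.05], [-2.99, -0.16], [-3.1, 3.1]. Speed limits (rad/s): [2.79, 2.79, 3.14, 3.14, 3.14, 3.14].

### API

Orientations are given as a unit quaternion [x, y, z, w].
In Python, from bench import arm gives the robot as it stands.
- The arm moves only by the shell command python3 -m pendant 'ROWS'. ROWS is JSON, a list of rows, each a list of 7 numbers: the shift along the tool's x, y, z in m, then the turn, a rotation vector about the tool's x, y, z in degrees, then the finger opening in m, from 0 to 0.0854. In form: [[x, y, z, wx, wy, wz, fingers], ...]. A call has 1 to 12 rows; each row shifts and turns the commanded pose from where the row before left it, along the tool's axes as they then stand; what a row does not reach is not made up. A row lasts 1/10 s, in which the tool goes at most 50 mm and 8.59 degrees, less where a joint would pass 70% of its speed; a pose out of reach is approached as far as the arm can. A call is refused whole if a number of a shift passes 0.05 or a number of a turn 8.59, either way. A call with a gripper value outside its range is refused whole. The fingers move at their own pace and stop on an object; the grip force is fixed at half the most. Time passes only in rows, so rows that do not move let the fingers close. It gives the time, the measured TCP pose, the force, the opening and the grip force at its end, in the units of the state.
- arm.read_state(): the state, without advancing time (a new reading comes with each control period).
- arm.get_image(name): name is "side" or "top" or "wrist"; returns a dict with "image" (480x640x3 uint8, red, green, blue), "fx", "fy", "cx", "cy" (pixels), "xyz" and "rotation" of the camera in the world. Camera axes: x right, y down, z forward; pixel columns grow to the right and rows downward; lengths in mm; the calibration is good to about 2 mm. The wrist camera is an equidistant fisheye: a pixel r from the principal point sees the ray r / f radians off the axis. A picture is of the moment at which its call begins. There is no depth.
- arm.job_done(): hands the job in; it is judged then, once.
The state is a dict: "clock": time; "joints": joint angles; "joint_vel": joint speeds; "joint_efforts": joint torques, N m; "position": TCP position; "ee_rot": TCP orientation; "contact_force": force on the tool from outside, world axes, zero at the start; "wrist_torque": the same for the moment, N m; "gripper_width": finger opening in mm; "grasp_force": force on a finger pad.
Only numpy, scipy, OpenCV 4.12 (cv2) and the standard library are available. Lean on these libraries where they do the work, as an engineer would, in place of code of your own. Each camera call takes 0.05 s, during which the arm holds its last target. There are 200 camera calls.

## Working session

There is one attempt and no reset: what is moved stays moved. The work goes in short steps, Python scripts to look and compute and a shell command to move; the robot and the scene stay as the last step left them, time stands still between calls to the robot, and variables do not carry over. Pictures are saved under pics/ and viewed, at most 16 in all, crops included, and the job is handed in when it is done.

```bash
ls; mkdir -p pics; python3 - <<'E'
from bench import arm
import cv2,numpy as np
for n in ["top","side","wrist"]:
    d=arm.get_image(n); cv2.imwrite(f"pics/{n}0.png",d["image"][:,:,::-1])
    print(n,[d[k] for k in("fx","fy","cx","cy")],np.round(d["xyz"],1).tolist(),np.round(d["rotation"],4).tolist())
s=arm.read_state();print(s)
E
```

```text
pics
top [568.6251182340683, 568.6251182340683, 326.19330221937344, 242.16661408845528] [225.7, -20.1, 1158.3] [0.7112, -0.694, 0.0797, -0.079]
side [546.7717606079457, 546.7717606079457, 325.84800057939793, 239.4674325278883] [15.6, -958.8, 793.8] [0.8656, -0.1779, 0.1068, -0.4558]
wrist [371.64829954431775, 371.64829954431775, 319.8270202918025, 241.69872538505382] [332.0, 534.4, 373.9] [-0.5277, 0.8378, 0.1176, -0.0758]
{'clock': 0.15, 'joints': array([ 1.38364291e+00,  3.85372938e-01,  6.95633576e-03, -2.98319155e-04,
       -1.19400571e+00, -2.58594437e-01]), 'joint_vel': array([ 0.00113587, -0.00365854,  0.00310114,  0.00267736, -0.00094899,
       -0.00281965]), 'joint_efforts': array([-8.35386049e-05, -3.92678475e+01,  1.88582110e+01,  4.18866411e+00,
       -3.43719541e-03, -1.78292026e-06]), 'position': array([269.28840283, 563.58236603, 255.49152598]), 'ee_rot': array([ 9.75253755e-01, -2.21086936e-01, -1.09528585e-04,  8.17426891e-04]), 'contact_force': array([ 0.3260782 ,  0.08547709, -1.23262678]), 'wrist_torque': array([0.01634112, 0.01847337, 0.0417473 ]), 'grasp_force': 0.0, 'gripper_width': 85.53169877752156}
```

View pics/top0.png

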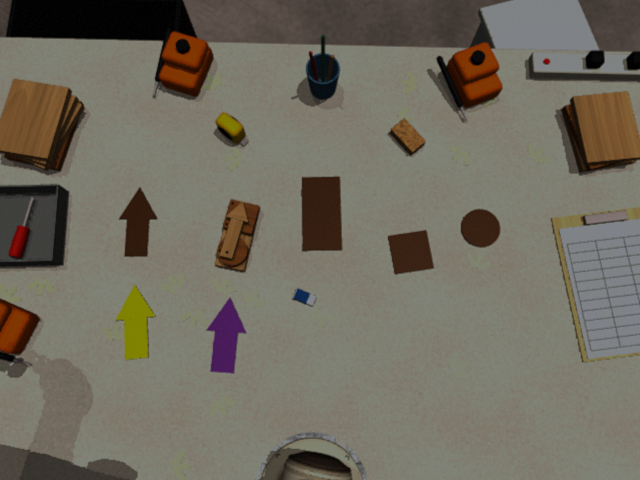

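View pics/side0.png

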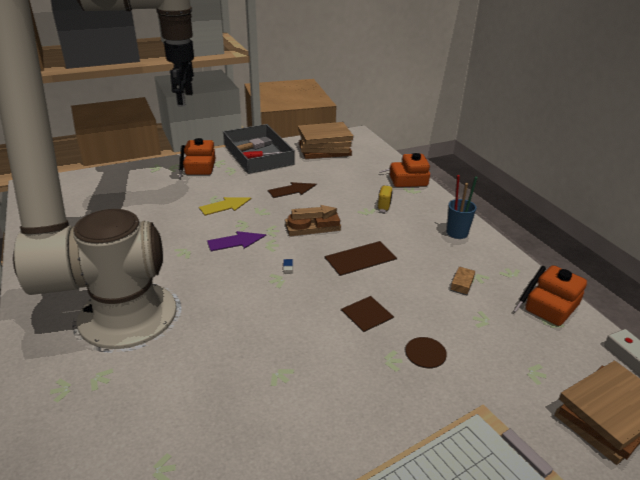

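The top view shows three arrow shapes: dark brown at (138,222), yellow at (136,320), purple at (227,335). Only the dark brown one fits "dark brown pad". The pile is at (238,235), and the dark pads are at (321,213) oblong, (411,252) square and (480,228) round. The side view shows the same: brown arrow at (293,189), pile at (313,220).

```bash
cat > h.py <<'E'
from bench import arm
import cv2,numpy as np
from scipy.spatial.transform import Rotation as R
def cam(n):
    d=arm.get_image(n); d["R"]=R.from_quat(d["rotation"]).as_matrix(); d["xyz"]=np.array(d["xyz"]); d["n"]=n; d["bgr"]=d["image"][:,:,::-1].copy(); return d
def ray(d,p):
    p=np.atleast_2d(p).astype(float); a=(p-[d["cx"],d["cy"]])/d["fx"]
    if d["n"]=="wrist":
        t=np.linalg.norm(a,axis=1,keepdims=True)+1e-9; v=np.hstack([a/t*np.sin(t),np.cos(t)])
    else: v=np.hstack([a,np.ones((len(a),1))])
    v/=np.linalg.norm(v,axis=1,keepdims=True)
    return v@d["R"].T
def plane(d,p,z):
    v=ray(d,p); return (d["xyz"]+v*((z-d["xyz"][2])/v[:,2:]))[:,:2]
def tri(d1,p1,d2,p2):
    v1=ray(d1,p1)[0];v2=ray(d2,p2)[0]
    t=np.linalg.lstsq(np.c_[v1,-v2],d2["xyz"]-d1["xyz"],rcond=None)[0]
    a=d1["xyz"]+t[0]*v1;b=d2["xyz"]+t[1]*v2
    return (a+b)/2,np.linalg.norm(a-b)
def dark(d):
    h=cv2.cvtColor(d["bgr"],cv2.COLOR_BGR2HSV)
    m=cv2.inRange(h,(0,90,25),(20,255,95))
    c,_=cv2.findContours(m,cv2.RETR_EXTERNAL,cv2.CHAIN_APPROX_NONE)
    return [x for x in c if cv2.contourArea(x)>250]
def cen(c):
    m=cv2.moments(c); return np.array([m["m10"]/m["m00"],m["m01"]/m["m00"]])
def crop(d,x,y,w,h,f,name):
    cv2.imwrite("pics/"+name,cv2.resize(d["bgr"][y:y+h,x:x+w],None,fx=f,fy=f,interpolation=cv2.INTER_CUBIC))
E
python3 - <<'E'
from h import *
T=cam("top");S=cam("side")
for d in(T,S):
    for c in dark(d):
        w=plane(d,c.reshape(-1,2),4).astype(np.float32)
        # area-weighted world centroid
        print(d["n"],cen(c).round(1),cv2.contourArea(c),"world c",cen(w.reshape(-1,1,2)).round(1),"rect",[np.round(q,1) for q in cv2.minAreaRect(w)])
a=T["bgr"][170:380,100:270];b=S["bgr"][170:260,185:355]
cv2.imwrite("pics/crop1.png",np.hstack([cv2.resize(a,None,fx=2.8,fy=2.8,interpolation=2)]))
cv2.imwrite("pics/crop2.png",np.hstack([cv2.resize(T["bgr"][190:280,205:270],None,fx=6.5,fy=6.5,interpolation=2)[:585],cv2.resize(S["bgr"][200:240,280:345],None,fx=5.8,fy=5.8,interpolation=2).repeat(1,0) if 0 else np.vstack([cv2.resize(S["bgr"][200:240,280:345],None,fx=5.8,fy=5.8,interpolation=2),np.zeros((353,377,3),np.uint8)])]))
E
```

```text
top [ 19.4 326.8] 623.5 world c [300.5 594.2] rect [array([296.4, 614. ]), array([93.6, 91.4]), np.float64(68.7)]
top [410.2 251.6] 1417.5 world c [ 474.3 -192.8] rect [array([ 474.3, -192.8]), array([81. , 81.1]), np.float64(10.2)]
top [480.1 227.7] 1077.5 world c [ 529.1 -339.9] rect [array([ 529.1, -340.3]), array([79.1, 79.3]), np.float64(44.0)]
top [241.2 241.3] 1026.5 world c [488.3 158.6] rect [array([500.8, 168.9]), array([ 65.2, 144.1]), np.float64(79.9)]
top [137.1 224.7] 1317.5 world c [518.4 378.7] rect [array([523.7, 380.7]), array([ 72.9, 146.4]), np.float64(81.9)]
top [321.  213.3] 2684.5 world c [553.3  -5.6] rect [array([553.2,  -5.5]), array([159.4,  80.8]), np.float64(2.9)]
top [590.7 147.3] 582.5 world c [ 716.7 -585.8] rect [array([ 722.2, -580.4]), array([192.7, 119.8]), np.float64(43.9)]
top [ 55.4 138.7] 1491.0 world c [707.  573.7] rect [array([706.5, 578. ]), array([129.5, 199.9]), np.float64(48.9)]
top [468.2  83.6] 788.0 world c [ 860.4 -325.2] rect [array([ 879.3, -343. ]), array([129.4, 109. ]), np.float64(21.1)]
top [185.2  73.6] 1437.5 world c [868.1 3
[... 1160 characters left out ...]
183.5 world c [734.5 799.5] rect [array([725.8, 768. ]), array([456.3, 308.1]), np.float64(77.7)]
side [111.  133.4] 5491.5 world c [  80.1 1027.7] rect [array([  64.6, 1042.3]), array([564.3, 363.8]), np.float64(89.9)]
side [91.4 74.6] 552.0 world c [  69.6 1696.2] rect [array([  70.8, 1696.4]), array([ 97.7, 424.2]), np.float64(89.7)]
side [151.   47.9] 478.0 world c [ 380.7 2062.2] rect [array([ 375.9, 1961.3]), array([602.7, 143.1]), np.float64(86.9)]
side [175.1  27.5] 468.5 world c [ 583.  2463.4] rect [array([ 591.1, 2467.2]), array([579.8, 163.4]), np.float64(82.2)]
side [48.3 53.7] 563.0 world c [-110.6 2153.3] rect [array([-113.2, 2522.5]), array([ 110.5, 1380.6]), np.float64(1.8)]
```

View pics/crop2.png

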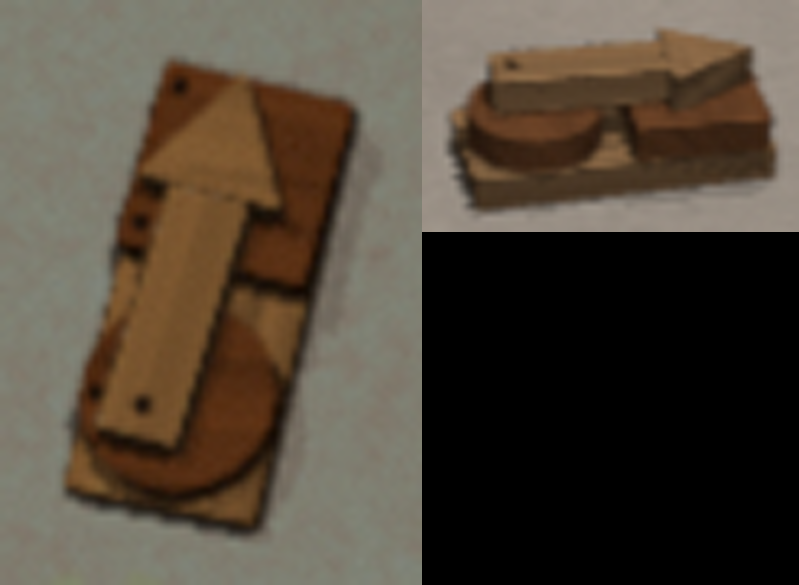

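View pics/crop1.png

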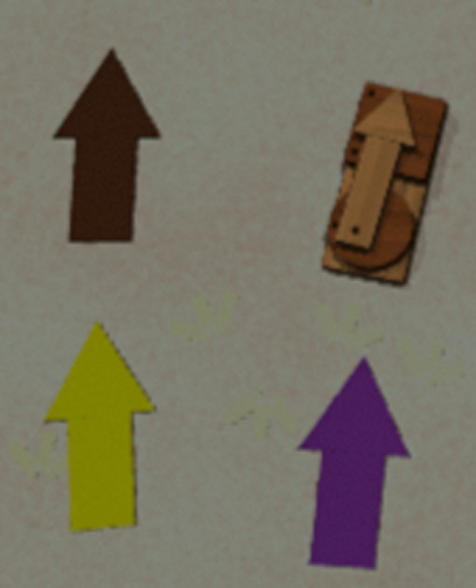

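The enlarged crops confirm it: the brown arrow pad is top left at crop (107,150), with yellow below it and purple at lower right. In the pile the arrow points away from the robot. The square is at the far end (corners (168,62) to (303,292)), the disc is at the near end (centre about (181,394)), and the plank is underneath.

```bash
python3 - <<'E'
from h import *
T=cam("top");S=cam("side")
t=lambda *p:(np.array(p)+.5)/6.5-.5+[205,190]
s=lambda *p:(np.array(p)-[422,0]+.5)/5.8-.5+[280,200]
pairs=dict(tip=((243,80),(750,47)),barbR=((280,217),(672,72)),barbL=((148,172),(655,30)),tailR=((175,450),(497,80)),sqR=((352,103),(768,120)),sqNR=((303,290),(640,125)),plankNR=((258,528),(475,180)))
for k,(a,b) in pairs.items():
    p,e=tri(T,t(*a),S,s(*b)); print(k,p.round(1),round(e,1))
def near(d,p):
    c=[cen(c) for c in dark(d)]; return min(c,key=lambda q:np.linalg.norm(q-p))
for n,a,b in(("sq",(410,252),(367,313)),("disc",(480,228),(425,352)),("plank",(321,213),(360,258)),("arrow",(137,225),(291,189))):
    p,e=tri(T,near(T,a),S,near(S,b)); print("pad",n,p.round(1),round(e,1))
W=lambda z,*P:plane(T,[t(*p) for p in P],z).round(1)
A=W(54,(243,80),(148,172),(280,217),(100,432),(175,450));print("arrow",A.tolist())
tail=(A[3]+A[4])/2;v=A[0]-tail;print("mid",(A[0]+tail)/2,"len",np.linalg.norm(v),"yaw",np.degrees(np.arctan2(v[1],v[0])))
Q=W(36,(168,62),(352,103),(303,292),(120,250));print("sq",[np.round(x,1) for x in cv2.minAreaRect(Q.astype(np.float32))])
print("disc",W(36,(181,394)))
P=W(18,(65,490),(258,530));v=P[0]-P[1];print("plank near",P.tolist(),np.linalg.norm(v),"yaw",np.degrees(np.arctan2(v[1],v[0]))-90)
for c in dark(T):
    q=cen(c)
    if abs(q-[137,225]).max()<5:
        w=plane(T,c.reshape(-1,2),4);tip=w[np.argmax(w[:,0])];near_=w[w[:,0]<w[:,0].min()+5]
        rr=cv2.minAreaRect(w.astype(np.float32))
        pa=cv2.approxPolyDP(c,3,True).reshape(-1,2);print("padarrow poly",pa.tolist(),plane(T,pa,4).round(1).tolist())
E
```

```text
tip [557.  154.   55.8] 0.1
barbR [511.9 139.3  61. ] 0.2
barbL [524.3 181.9  57. ] 4.2
tailR [439.4 167.6  57.2] 0.3
sqR [554.3 122.7  36.1] 4.0
sqNR [494.2 133.8  40.5] 0.2
plankNR [421.3 146.6  21.5] 1.4
pad sq [ 473.  -192.6    2.8] 2.4
pad disc [ 527.9 -339.6    3. ] 2.4
pad plank [550.7  -5.3   3.2] 2.7
pad arrow [516.2 378.7   4.4] 2.3
arrow [[557.6, 154.2], [527.2, 181.9], [513.9, 140.3], [444.9, 191.4], [439.8, 168.2]]
mid [499.975 167.   ] len 118.05897890461361 yaw -12.523543730158286
sq [array([531.5, 157.8]), array([60.2, 63.4]), np.float64(78.8)]
disc [[461.1 170.5]]
plank near [[433.2, 208.0], [422.0, 146.9]] 62.118032808517036 yaw -10.387345734304716
padarrow poly [[139, 188], [120, 217], [127, 219], [125, 255], [146, 255], [148, 219], [155, 218]] [[597.9, 382.6], [533.1, 416.2], [529.1, 401.1], [452.1, 397.3], [453.2, 354.0], [530.2, 357.1], [532.8, 342.6]]
```

```bash
cat > go.py <<'E'
# python3 go.py x y z yaw : how far to go (turn first, then shift along the tool's axes)
import sys
from h import *
x,y,z,yaw=map(float,sys.argv[1:])
s=arm.read_state();M=R.from_quat(s["ee_rot"]).as_matrix()
y0=np.degrees(np.arctan2(M[1,0],M[0,0]));dz=-((yaw-y0+180)%360-180)
M2=M@R.from_rotvec([0,0,np.radians(dz)]).as_matrix()
sh=M2.T@(np.array([x,y,z])-s["position"])
lev=R.from_matrix(M2).inv()*R.from_matrix(np.array([[np.cos(np.radians(yaw)),np.sin(np.radians(yaw)),0],[np.sin(np.radians(yaw)),-np.cos(np.radians(yaw)),0],[0,0,-1]]).T.T)
print("t",round(s["clock"],1),"pos",s["position"].round(1),"yaw",round(y0,1),"F",s["contact_force"].round(1),"w",round(s["gripper_width"],1),"| turn z",round(dz,2),"tilt",lev.as_rotvec(degrees=True).round(1)[:2],"shift mm",sh.round(1))
E
python3 go.py 493 168.3 200 -12.5
```

```text
t 0.3 pos [269.4 563.8 256.1] yaw -25.5 F [-0.1  1.  -0.5] w 85.3 | turn z -13.04 tilt [0. 0.] shift mm [303.9 337.7  56.2]
```

```bash
python3 -m pendant '[[0,0,0,0,0,-6.5,0.048],[0,0,0,0,0,-6.5,0.048],[0.03,0.034,0.0055,0,0,0,0.048],[0.03,0.034,0.0055,0,0,0,0.048],[0.03,0.034,0.0055,0,0,0,0.048],[0.03,0.034,0.0055,0,0,0,0.048],[0.03,0.034,0.0055,0,0,0,0.048],[0.03,0.034,0.0055,0,0,0,0.048],[0.03,0.034,0.0055,0,0,0,0.048],[0.03,0.034,0.0055,0,0,0,0.048],[0.03,0.034,0.0055,0,0,0,0.048],[0.03,0.034,0.0055,0,0,0,0.048]]'; python3 -m pendant '[[0,0,0,0,0,0,0.048],[0,0,0,0,0,0,0.048]]'; python3 go.py 493 168.3 200 -12.5; python3 -c "
from h import *
import json
d=cam('wrist');cv2.imwrite('pics/w1.png',d['bgr']);np.savez('w1.npz',**{k:d[k] for k in('fx','cx','cy','xyz','R')})"
```

```text
clock: 1.55
position: [489.1, 165.3, 201.5]
ee_rot: [0.994, -0.109, 0.0, -0.0]
contact_force: [0.3, -0.3, -0.2]
gripper_width: 48.1
grasp_force: 0.0
clock: 1.75
position: [488.8, 165.9, 201.2]
ee_rot: [0.994, -0.111, -0.0, 0.0]
contact_force: [0.1, 0.3, 1.0]
gripper_width: 48.2
grasp_force: 0.0
t 1.8 pos [488.8 165.9 201.2] yaw -12.7 F [0.1 0.3 1. ] w 48.2 | turn z -0.19 tilt [0. 0.] shift mm [ 3.5 -3.3  1.2]
```

View pics/w1.png

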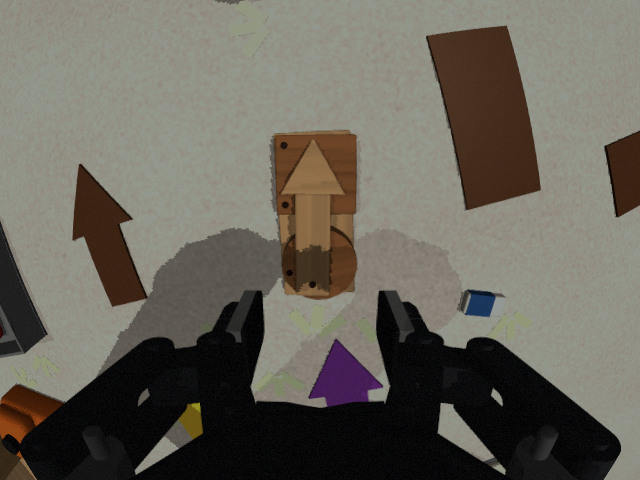

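The wrist view shows the whole pile between the fingers: arrow tip (313,140), barbs (282,193) and (344,193), tail (296..331,287). The plank's far edge shows at y≈131, just beyond the square.

```bash
python3 - <<'E'
from h import *
z=np.load('w1.npz');d=dict(z);d["n"]="wrist"
f=lambda h,*P:plane(d,P,h).round(1)
A=f(54,(313,140),(282,193),(344,193),(296,287),(330,287));print(A.tolist())
tl=(A[3]+A[4])/2;v=A[0]-tl;print("arrow mid",(A[0]+tl)/2,np.linalg.norm(v),np.degrees(np.arctan2(v[1],v[0])))
Q=f(36,(277,135),(357,134),(357,213),(277,213));print("sq",Q.tolist(),Q.mean(0))
print("disc L,R,bottom",f(36,(282,262),(357,262),(319,299)).tolist())
print("plank far",f(18,(272,131),(355,130)).tolist())
print("pad arrow tip,barbs,tail",f(4,(81,164),(132,220),(73,235),(112,306),(146,297)).tolist())
# fingertips height: tip pixels, tcp frame
s=arm.read_state()
for p in((262,292),(378,292)):
    v=ray(d,p)[0];M=R.from_quat(s["ee_rot"]).as_matrix();o=M.T@(d["xyz"]-s["position"]);w=M.T@v
    for yy in(24,-24):
        t=(yy-o[1])/w[1];print("finger at y",yy,(o+t*w).round(1))
E
```

```text
[[555.7, 156.3], [523.5, 186.7], [513.6, 143.0], [450.1, 194.2], [444.3, 168.4]]
arrow mid [501.45 168.8 ] 111.34293870740075 -12.975331777662252
sq [[565.7, 182.3], [553.1, 123.2], [493.0, 135.7], [506.8, 196.7]] [529.65  159.475]
disc L,R,bottom [[466.7, 202.9], [453.3, 143.6], [428.0, 180.9]]
plank far [[570.4, 187.5], [556.3, 122.3]]
pad arrow tip,barbs,tail [[596.2, 381.7], [527.9, 340.7], [530.9, 418.8], [446.9, 401.8], [449.6, 355.1]]
finger at y 24 [ 131.9   24.  -258.3]
finger at y -24 [  7.2 -24.   22.9]
finger at y 24 [ 8.3 24.  20.2]
finger at y -24 [ 131.9  -24.  -258. ]
```

```bash
python3 go.py 494 168.8 62 -12.7
```

```text
t 1.8 pos [488.6 166.8 201.4] yaw -12.6 F [-0.9 -0.1  0.6] w 48.2 | turn z 0.12 tilt [-0. -0.] shift mm [  4.8  -3.1 139.4]
```

```bash
python3 -m pendant '[[0.005,-0.003,0.03,0,0,0,0.048],[0,0,0.04,0,0,0,0.048],[0,0,0.04,0,0,0,0.048],[0,0,0.02,0,0,0,0.048],[0,0,0.005,0,0,0,0.048],[0,0,0.004,0,0,0,0.048],[0,0,0,0,0,0,0.048]]'; python3 -m pendant '[[0,0,0,0,0,0,0.015],[0,0,0,0,0,0,0.015],[0,0,0,0,0,0,0.015],[0,0,0,0,0,0,0.015],[0,0,0,0,0,0,0.015],[0,0,0,0,0,0,0.015],[0,0,0,0,0,0,0.015],[0,0,0,0,0,0,0.015]]'
```

```text
clock: 2.5
position: [494.5, 169.8, 63.1]
ee_rot: [0.994, -0.109, 0.001, -0.001]
contact_force: [0.2, -0.7, -0.2]
gripper_width: 48.2
grasp_force: 0.0
clock: 3.3
position: [494.9, 169.4, 63.9]
ee_rot: [0.994, -0.109, 0.001, -0.001]
contact_force: [-1.3, 0.6, 6.1]
gripper_width: 24.7
grasp_force: 59.7
```

```bash
python3 -m pendant '[[0,0,-0.01,0,0,0,0.015],[0,0,-0.02,0,0,0,0.015],[0,0,-0.03,0,0,0,0.015],[0,0,-0.03,0,0,0,0.015],[0,0,0,0,0,-7.5,0.015],[0,0,0,0,0,-7.5,0.015],[0,0,0,0,0,0,0.015]]'; python3 go.py 514 379.2 110 2.3
```

```text
clock: 4.0
position: [493.9, 168.5, 153.1]
ee_rot: [1.0, 0.021, 0.0, -0.0]
contact_force: [-0.4, 0.2, 0.2]
gripper_width: 24.7
grasp_force: 58.9
t 4.0 pos [493.9 168.5 153.1] yaw 2.4 F [-0.4  0.2  0.2] w 24.7 | turn z 0.13 tilt [-0. -0.] shift mm [  28.5 -209.7   43.3]
```

```bash
python3 -m pendant '[[0.003,-0.025,0,0,0,0,0.015],[0.005,-0.04,0,0,0,0,0.015],[0.005,-0.04,0,0,0,0,0.015],[0.005,-0.04,0.01,0,0,0,0.015],[0.005,-0.04,0.01,0,0,0,0.015],[0.005,-0.025,0.02,0,0,0,0.015],[0,0,0,0,0,0,0.015],[0,0,0,0,0,0,0.015]]'; python3 go.py 514 379.2 31.5 2.3;python3 -c "
from h import *
d=cam('wrist');cv2.imwrite('pics/w2.png',d['bgr']);np.savez('w2.npz',**{k:d[k] for k in('fx','cx','cy','xyz','R')})"
```

```text
clock: 4.8
position: [512.5, 379.4, 111.3]
ee_rot: [1.0, 0.021, -0.001, 0.001]
contact_force: [0.9, -0.6, -0.4]
gripper_width: 24.5
grasp_force: 59.0
t 4.8 pos [512.5 379.4 111.3] yaw 2.4 F [ 0.9 -0.6 -0.4] w 24.5 | turn z 0.08 tilt [0.1 0.1] shift mm [ 1.7  0.1 79.8]
```

View pics/w2.png

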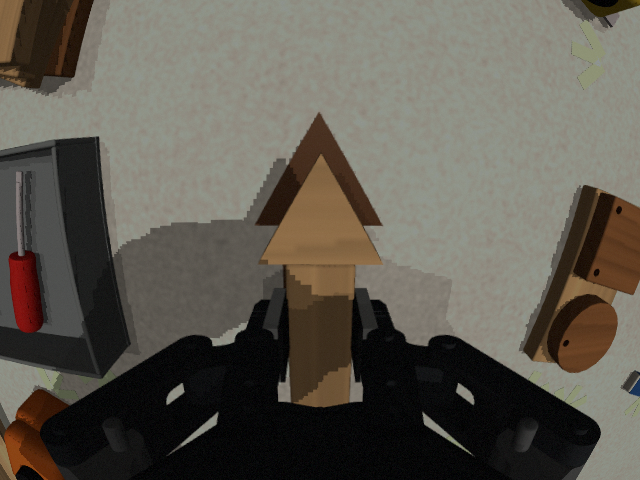

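The arrow is held level over its pad: blank tip (322,153), barbs (260..381,263), and pad tip (319,112), barbs (255..382,224).

```bash
python3 - <<'E'
from h import *
d=dict(np.load('w2.npz'));d["n"]="wrist"
print(plane(d,[(322,153),(260,263),(381,263)],101.8).round(1).tolist(),plane(d,[(319,112),(255,224),(382,225)],4).round(1).tolist())
E
python3 go.py 514 379.2 31.5 2.3
```

```text
[[576.5, 382.3], [535.9, 403.4], [537.7, 358.9]] [[597.0, 384.1], [526.5, 421.6], [529.1, 341.6]]
t 4.8 pos [512.8 379.1 112.2] yaw 2.4 F [0.3 0.2 0.1] w 24.1 | turn z 0.07 tilt [0.1 0. ] shift mm [ 1.3 -0.1 80.7]
```

```bash
python3 -m pendant '[[0.001,0,0.03,0,0,0,0.015],[0,-0.0005,0.03,0,0,0,0.015],[0,0,0.01,0,0,0,0.015],[0,0,0.004,0,0,0,0.015],[0,0,0.002,0,0,0,0.015],[0,0,0,0,0,0,0.015],[0,0,0,0,0,0,0.015]]'; python3 -m pendant '[[0,0,0.002,0,0,0,0.015],[0,0,0,0,0,0,0.015]]'
```

```text
clock: 5.55
position: [514.5, 380.8, 37.7]
ee_rot: [1.0, 0.021, 0.001, -0.001]
contact_force: [-0.1, 0.4, 0.3]
gripper_width: 24.5
grasp_force: 59.0
clock: 5.75
position: [513.9, 380.3, 34.6]
ee_rot: [1.0, 0.021, 0.0, -0.0]
contact_force: [0.2, -0.5, -0.4]
gripper_width: 24.2
grasp_force: 59.0
```

```bash
python3 -m pendant '[[0,0,0.001,0,0,0,0.015],[0,0,0,0,0,0,0.015]]';  python3 -m pendant '[[0,0,0.001,0,0,0,0.015],[0,0,0,0,0,0,0.015]]'; python3 -m pendant '[[0,0,0.001,0,0,0,0.015],[0,0,0,0,0,0,0.015]]'
```

```text
clock: 5.95
position: [513.9, 380.3, 33.2]
ee_rot: [1.0, 0.021, -0.0, 0.0]
contact_force: [0.4, -0.4, -0.1]
gripper_width: 24.6
grasp_force: 59.0
clock: 6.15
position: [513.9, 380.2, 32.1]
ee_rot: [1.0, 0.021, -0.0, 0.0]
contact_force: [0.2, 0.4, -0.6]
gripper_width: 24.2
grasp_force: 59.0
clock: 6.35
position: [514.0, 380.3, 31.9]
ee_rot: [1.0, 0.022, 0.0, -0.0]
contact_force: [-1.5, -0.5, 4.6]
gripper_width: 24.5
grasp_force: 59.5
```

```bash
python3 -m pendant '[[0,0,0,0,0,0,0.035],[0,0,0,0,0,0,0.05],[0,0,0,0,0,0,0.05],[0,0,-0.01,0,0,0,0.05],[0,0,-0.03,0,0,0,0.05],[0,0,-0.04,0,0,0,0.085],[0,0,-0.04,0,0,0,0.085],[0,0,0,0,0,7,0.085],[0,0,0,0,0,7,0.085]]'; python3 go.py 520 160 150 -11.5
```

```text
clock: 7.25
position: [514.5, 381.0, 154.3]
ee_rot: [0.995, -0.103, 0.001, -0.002]
contact_force: [-0.2, 0.5, -1.5]
gripper_width: 84.9
grasp_force: 0.0
t 7.2 pos [514.5 381.  154.3] yaw -11.8 F [-0.2  0.5 -1.5] w 84.9 | turn z -0.32 tilt [-0.3 -0.1] shift mm [ 49.4 215.5   3.5]
```

```bash
python3 -m pendant '[[0.007,0.03,0,0,0,0,0.085],[0.01,0.042,0,0,0,0,0.085],[0.01,0.042,0,0,0,0,0.085],[0.01,0.042,0,0,0,0,0.085],[0.01,0.042,0,0,0,0,0.085],[0.003,0.0175,0,0,0,0,0.085],[0,0,0,0,0,0,0.085],[0,0,0,0,0,0,0.085]]'; python3 go.py 531 158.5 39 -11.5;python3 -c "
from h import *
d=cam('wrist');cv2.imwrite('pics/w3.png',d['bgr']);np.savez('w3.npz',**{k:d[k] for k in('fx','cx','cy','xyz','R')})"
```

```text
clock: 8.05
position: [520.3, 159.5, 152.0]
ee_rot: [0.995, -0.101, 0.001, -0.0]
contact_force: [-0.2, 1.2, 0.5]
gripper_width: 84.9
grasp_force: 0.0
t 8.1 pos [520.3 159.5 152. ] yaw -11.6 F [-0.2  1.2  0.5] w 84.9 | turn z -0.06 tilt [-0.1 -0.1] shift mm [ 10.5  -1.  113. ]
```

View pics/w3.png

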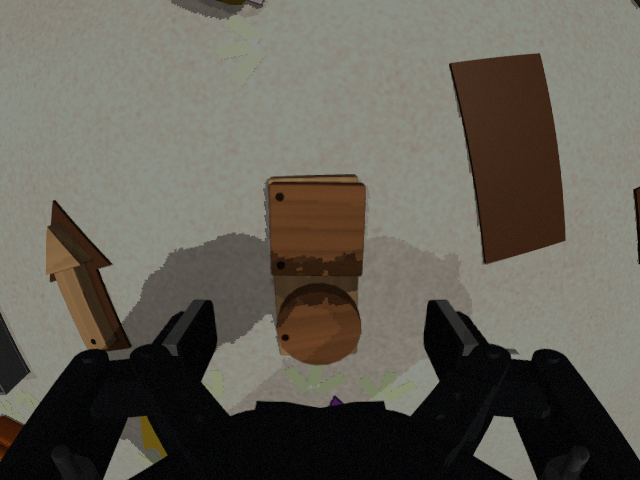

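The square is at corners (268,183), (366,183), (363,275), (271,275). The disc is centred near (319,325), with the plank under both and the fingers at (200,330) and (440,330).

```bash
python3 - <<'E'
from h import *
d=dict(np.load('w3.npz'));d["n"]="wrist"
Q=plane(d,[(268,183),(366,183),(363,275),(271,275)],36);print(Q.round(1).tolist(),Q.mean(0),[np.round(x,1) for x in cv2.minAreaRect(Q.astype(np.float32))])
D=plane(d,[(277,328),(361,328),(319,364)],36);print("disc",D.round(1).tolist(),(D[0]+D[1])/2)
P=plane(d,[(265,178),(357,175)],18);print("plank far",P.round(1).tolist())
print("arrow tip, tail,pad tip",plane(d,[(46,228)],22).round(1),plane(d,[(84,349),(110,348)],22).round(1).tolist(),plane(d,[(53,201)],4).round(1))
E
python3 go.py 530 160 39 -11.5
```

```text
[[567.0, 184.5], [554.4, 123.4], [493.3, 135.9], [505.8, 197.2]] [530.15719651 160.24637897] [array([530.1, 160.3]), array([62.5, 62.5]), np.float64(78.4)]
disc [[465.0, 203.2], [452.9, 143.9], [428.2, 179.8]] [458.96341169 173.51867228]
plank far [[569.2, 188.7], [558.4, 126.7]]
arrow tip, tail,pad tip [[576.6 385.4]] [[460.7, 396.1], [459.2, 363.8]] [[596.8 384.1]]
t 8.1 pos [520.3 160.1 151.8] yaw -11.5 F [ 0.7  0.3 -0.3] w 85.0 | turn z -0.0 tilt [-0.1 -0.1] shift mm [  9.4  -1.8 112.8]
```

```bash
python3 -m pendant '[[0.0095,-0.0015,0.02,0,0,0,0.085],[0,0,0.03,0,0,0,0.085],[0,0,0.03,0,0,0,0.085],[0,0,0.02,0,0,0,0.085],[0,0,0.009,0,0,0,0.085],[0,0,0.003,0,0,0,0.085],[0,0,0,0,0,0,0.085]]'; python3 -m pendant '[[0,0,0,0,0,0,0.07],[0,0,0,0,0,0,0.066],[0,0,0,0,0,0,0.05],[0,0,0,0,0,0,0.05],[0,0,0,0,0,0,0.05],[0,0,0,0,0,0,0.05],[0,0,0,0,0,0,0.05]]'; python3 go.py 530 160 39 -11.5;python3 -c "
from h import *
d=cam('side');crop(d,230,140,160,120,5,'s1.png')"
```

```text
clock: 8.8
position: [529.8, 159.6, 39.6]
ee_rot: [0.995, -0.1, 0.0, -0.0]
contact_force: [-0.6, -0.1, -0.4]
gripper_width: 85.0
grasp_force: 0.0
clock: 9.5
position: [530.3, 159.2, 40.8]
ee_rot: [0.995, -0.1, 0.001, -0.001]
contact_force: [-2.1, 1.4, 6.6]
gripper_width: 60.6
grasp_force: 66.7
t 9.5 pos [530.3 159.2  40.8] yaw -11.5 F [-2.1  1.4  6.6] w 60.6 | turn z -0.02 tilt [-0.1 -0.1] shift mm [-0.5 -0.7  1.8]
```

View pics/s1.png

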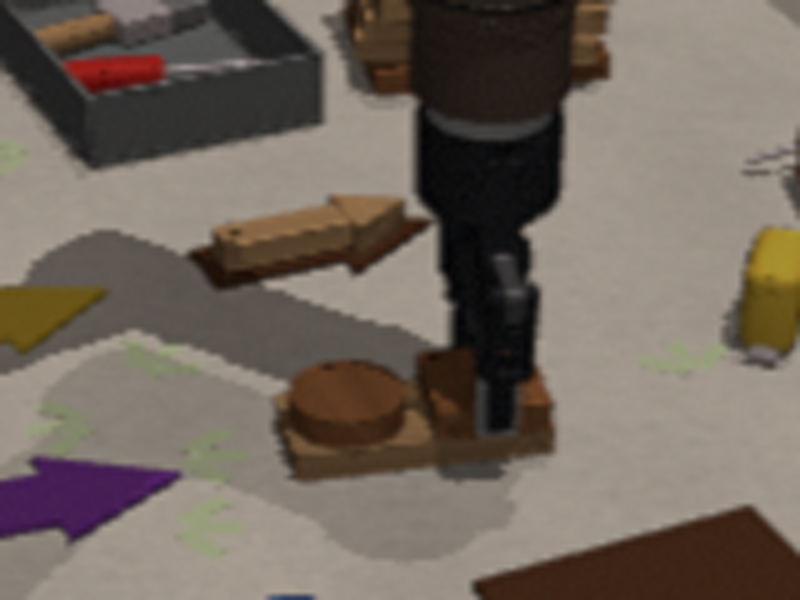

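The arrow lies within its pad at (310,240). The finger is on the square's side at (497,410), with its tip near the plank's top edge, so I'll lift a little and check the plank stays down.

```bash
python3 -m pendant '[[0,0,-0.004,0,0,0,0.05],[0,0,-0.008,0,0,0,0.05],[0,0,-0.012,0,0,0,0.05],[0,0,0,0,0,0,0.05]]'; python3 -c "
from h import *
d=cam('side');crop(d,270,170,90,70,6,'s2.png')"; python3 go.py 473.5 -192 110 10
```

```text
clock: 9.95
position: [530.6, 159.3, 65.4]
ee_rot: [0.995, -0.1, 0.002, -0.001]
contact_force: [-0.2, 0.1, -0.3]
gripper_width: 60.4
grasp_force: 65.9
t 10.0 pos [530.1 159.1  64.6] yaw -11.5 F [ 0.  -0.4  0.3] w 60.4 | turn z -21.54 tilt [-0.1 -0.1] shift mm [-116.6  335.9  -46.1]
```

View pics/s2.png

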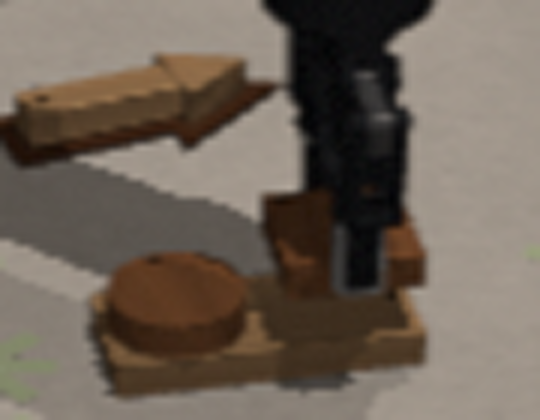

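The square alone is lifted, at (340,250), and the plank with the disc stayed flat.

```bash
python3 -m pendant '[[0,0,-0.035,0,0,0,0.05],[0,0,-0.02,0,0,-5.5,0.05],[0,0,0,0,0,-8,0.05],[0,0,0,0,0,-8,0.05],[-0.01,0.026,0,0,0,0,0.05],[-0.016,0.045,0,0,0,0,0.05],[-0.016,0.045,0,0,0,0,0.05],[-0.016,0.045,0,0,0,0,0.05],[-0.016,0.045,0,0,0,0,0.05],[-0.016,0.045,0,0,0,0,0.05],[-0.016,0.045,0,0,0,0,0.05],[-0.01,0.04,0,0,0,0,0.05]]';python3 -m pendant '[[0,0,0,0,0,0,0.05],[0,0,0,0,0,0,0.05]]'; python3 go.py 473.2 -192.5 45 10;python3 -c "
from h import *
d=cam('wrist');cv2.imwrite('pics/w4.png',d['bgr']);np.savez('w4.npz',**{k:d[k] for k in('fx','cx','cy','xyz','R')})"
```

```text
clock: 11.2
position: [471.9, -194.3, 118.2]
ee_rot: [0.996, 0.086, -0.0, -0.0]
contact_force: [0.5, 0.5, 0.4]
gripper_width: 60.5
grasp_force: 65.9
clock: 11.4
position: [472.7, -193.2, 118.0]
ee_rot: [0.996, 0.085, -0.0, -0.0]
contact_force: [0.8, 0.1, 0.1]
gripper_width: 60.4
grasp_force: 65.9
t 11.4 pos [ 472.7 -193.2  118. ] yaw 9.8 F [0.8 0.1 0.1] w 60.4 | turn z -0.2 tilt [-0.  0.] shift mm [ 0.7 -0.6 73. ]
```

View pics/w4.png

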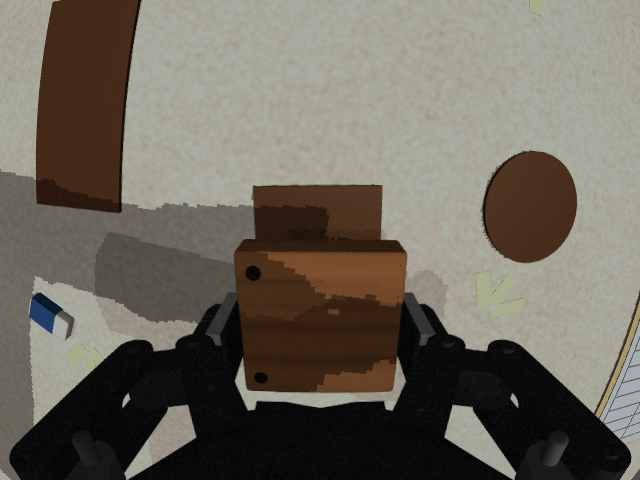

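The square is held level above its pad: pad far corners (253,186) and (382,185), square far top corners (237,250) and (406,252). The round pad is at (530,207).

```bash
python3 - <<'E'
from h import *
d=dict(np.load('w4.npz'));d["n"]="wrist"
print(plane(d,[(237,250),(406,252),(397,390),(247,390)],113.2).round(1).tolist(),plane(d,[(253,186),(382,185)],4).round(1).tolist())
D=plane(d,[(484,208),(577,208),(534,151),(527,263)],4);print(D.round(1).tolist(),D[:2].mean(0),D[2:].mean(0))
E
python3 go.py 473.2 -192.5 32 10
```

```text
[[498.1, -158.0], [507.5, -217.1], [447.2, -229.6], [436.6, -167.1]] [[504.0, -143.7], [518.5, -224.2]]
[[517.4, -297.7], [534.3, -379.6], [564.9, -327.4], [484.8, -346.3]] [ 525.83659744 -338.65787468] [ 524.86162654 -336.83570959]
t 11.4 pos [ 472.9 -192.4  118.1] yaw 9.9 F [ 0.7  0.5 -0.3] w 60.3 | turn z -0.09 tilt [-0.  0.] shift mm [ 0.3  0.2 86.1]
```

```bash
python3 -m pendant '[[-0.0005,-0.0005,0.03,0,0,0,0.05],[0,0,0.03,0,0,0,0.05],[0,0,0.018,0,0,0,0.05],[0,0,0.008,0,0,0,0.05],[0,0,0.001,0,0,0,0.05],[0,0,0,0,0,0,0.05],[0,0,0,0,0,0,0.05]]'; python3 -m pendant '[[0,0,0.0015,0,0,0,0.05],[0,0,0,0,0,0,0.05]]';  python3 -m pendant '[[0,0,0.001,0,0,0,0.05],[0,0,0,0,0,0,0.05]]'; python3 -m pendant '[[0,0,0.001,0,0,0,0.05],[0,0,0,0,0,0,0.05]]'
```

```text
clock: 12.15
position: [473.6, -191.7, 32.4]
ee_rot: [0.996, 0.087, 0.001, 0.0]
contact_force: [0.7, -0.7, 0.3]
gripper_width: 60.6
grasp_force: 65.9
clock: 12.35
position: [472.9, -191.9, 30.3]
ee_rot: [0.996, 0.087, 0.001, 0.0]
contact_force: [0.2, -1.0, -0.5]
gripper_width: 60.5
grasp_force: 65.9
clock: 12.55
position: [472.6, -192.0, 28.9]
ee_rot: [0.996, 0.087, 0.0, -0.0]
contact_force: [-0.1, 0.4, -0.5]
gripper_width: 60.7
grasp_force: 65.9
clock: 12.75
position: [472.6, -191.9, 27.7]
ee_rot: [0.996, 0.087, -0.0, -0.0]
contact_force: [0.5, -0.4, 1.1]
gripper_width: 60.4
grasp_force: 65.9
```

```bash
python3 -m pendant '[[0,0,0.001,0,0,0,0.05],[0,0,0,0,0,0,0.05]]'; python3 -m pendant '[[0,0,0.001,0,0,0,0.05],[0,0,0,0,0,0,0.05]]'
```

```text
clock: 12.95
position: [472.8, -191.9, 26.8]
ee_rot: [0.996, 0.087, 0.0, 0.0]
contact_force: [0.6, -1.6, 0.0]
gripper_width: 60.7
grasp_force: 65.9
clock: 13.15
position: [472.8, -191.9, 26.8]
ee_rot: [0.996, 0.087, 0.0, 0.0]
contact_force: [-1.8, 1.0, 8.4]
gripper_width: 60.0
grasp_force: 66.8
```

```bash
python3 -m pendant '[[0,0,0,0,0,0,0.07],[0,0,0,0,0,0,0.085],[0,0,0,0,0,0,0.085],[0,0,-0.005,0,0,0,0.085],[0,0,-0.02,0,0,0,0.085],[0,0,-0.04,0,0,0,0.085],[0,0,-0.04,0,0,0,0.085],[0,0,0,0,0,6.5,0.085],[0,0,0,0,0,6.5,0.085],[0,0,0,0,0,7,0.085],[0,0,0,0,0,0,0.085]]'; python3 go.py 450 175 130 -10
```

```text
clock: 14.25
position: [472.6, -191.9, 131.2]
ee_rot: [0.996, -0.087, 0.0, -0.0]
contact_force: [0.1, -0.1, 0.1]
gripper_width: 85.0
grasp_force: 0.0
t 14.2 pos [ 472.6 -191.9  131.2] yaw -10.0 F [ 0.1 -0.1  0.1] w 85.0 | turn z -0.03 tilt [-0. -0.] shift mm [ -86.  -357.4    1.1]
```

```bash
python3 -m pendant '[[-0.006,-0.025,0,0,0,0,0.085],[-0.01,-0.042,0,0,0,0,0.085],[-0.01,-0.042,0,0,0,0,0.085],[-0.01,-0.042,0,0,0,0,0.085],[-0.01,-0.042,0,0,0,0,0.085],[-0.01,-0.042,0,0,0,0,0.085],[-0.01,-0.042,0,0,0,0,0.085],[-0.01,-0.042,0,0,0,0,0.085],[-0.01,-0.039,0,0,0,0,0.085],[0,0,0,0,0,0,0.085],[0,0,0,0,0,0,0.085]]'; python3 -c "
from h import *
d=cam('wrist');cv2.imwrite('pics/w5.png',d['bgr']);np.savez('w5.npz',**{k:d[k] for k in('fx','cx','cy','xyz','R')})"; python3 go.py 459 173.5 41 -10
```

```text
clock: 15.35
position: [450.1, 176.4, 130.6]
ee_rot: [0.996, -0.086, -0.0, 0.0]
contact_force: [0.5, 0.3, -0.4]
gripper_width: 85.0
grasp_force: 0.0
t 15.4 pos [450.  175.4 130.6] yaw -9.9 F [-0.5 -1.1 -0.2] w 85.2 | turn z 0.07 tilt [0. 0.] shift mm [ 9.2  0.3 89.6]
```

View pics/w5.png

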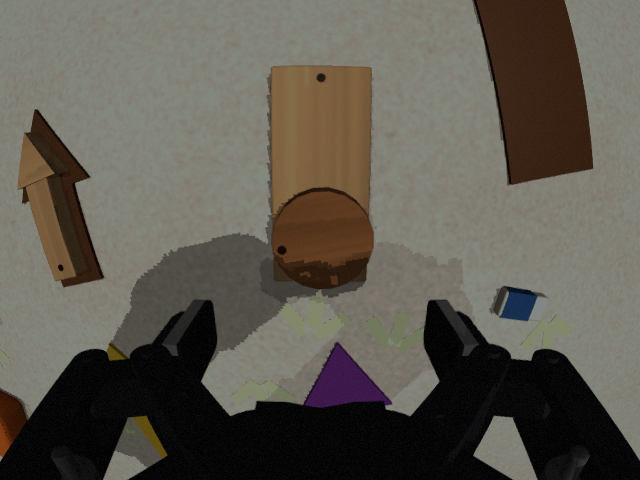

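The disc is centred at about (323,239). The plank corners are (271,67), (371,68), and near (275,280), (366,280).

```bash
python3 - <<'E'
from h import *
d=dict(np.load('w5.npz'));d["n"]="wrist"
D=plane(d,[(273,239),(373,239),(323,188),(323,289)],36);print(D.round(1).tolist(),D[:2].mean(0),D[2:].mean(0))
P=plane(d,[(271,67),(371,68),(366,280),(275,280)],18);print("plank",P.round(1).tolist(),P.mean(0),[np.round(x,1) for x in cv2.minAreaRect(P.astype(np.float32))])
E
python3 go.py 459 174 41 -10
```

```text
[[464.3, 203.1], [454.0, 144.0], [489.3, 168.4], [427.3, 179.0]] [459.167974   173.52146159] [458.27993991 173.70242032]
plank [[567.7, 187.0], [556.7, 126.7], [420.9, 150.5], [431.4, 210.9]] [494.19675864 168.77791509] [array([494.3, 168.7]), array([ 61.4, 138.4]), np.float64(80.1)]
t 15.4 pos [450.  175.4 130.6] yaw -9.9 F [-0.5 -1.1 -0.2] w 85.2 | turn z 0.07 tilt [0. 0.] shift mm [ 9.2 -0.2 89.6]
```

```bash
python3 -m pendant '[[0.009,0,0.02,0,0,0,0.085],[0,0,0.03,0,0,0,0.085],[0,0,0.025,0,0,0,0.085],[0,0,0.01,0,0,0,0.085],[0,0,0.003,0,0,0,0.085],[0,0,0,0,0,0,0.085],[0,0,0,0,0,0,0.085]]'; python3 -m pendant '[[0,0,0,0,0,0,0.07],[0,0,0,0,0,0,0.066],[0,0,0,0,0,0,0.05],[0,0,0,0,0,0,0.05],[0,0,0,0,0,0,0.05],[0,0,0,0,0,0,0.05],[0,0,0,0,0,0,0.05]]'; python3 -m pendant '[[0,0,-0.004,0,0,0,0.05],[0,0,-0.008,0,0,0,0.05],[0,0,-0.02,0,0,0,0.05],[0,0,-0.03,0,0,0,0.05],[0,0,-0.03,0,0,0,0.05],[0,0,0,0,0,0,0.05]]'; python3 go.py 527 -339 110 -10
```

```text
clock: 16.1
position: [460.0, 174.3, 43.9]
ee_rot: [0.996, -0.088, 0.001, -0.001]
contact_force: [-0.1, 0.6, 0.4]
gripper_width: 84.8
grasp_force: 0.0
clock: 16.8
position: [459.6, 174.3, 44.1]
ee_rot: [0.996, -0.087, 0.001, -0.0]
contact_force: [-2.0, -1.2, 7.9]
gripper_width: 59.8
grasp_force: 63.3
clock: 17.4
position: [461.6, 175.6, 139.4]
ee_rot: [0.996, -0.087, 0.004, -0.003]
contact_force: [0.4, -0.3, -0.8]
gripper_width: 60.0
grasp_force: 64.5
t 17.4 pos [461.6 175.6 139.4] yaw -10.0 F [ 0.4 -0.3 -0.8] w 60.0 | turn z 0.02 tilt [-0.4 -0.4] shift mm [153.6 495.7  27.1]
```

```bash
python3 -m pendant '[[0.008,0.025,0,0,0,0,0.05],[0.0135,0.044,0,0,0,0,0.05],[0.0135,0.044,0,0,0,0,0.05],[0.0135,0.044,0,0,0,0,0.05],[0.0135,0.044,0,0,0,0,0.05],[0.0135,0.044,0,0,0,0,0.05],[0.0135,0.044,0,0,0,0,0.05],[0.0135,0.044,0,0,0,0,0.05],[0.0135,0.044,0,0,0,0,0.05],[0.0135,0.044,0,0,0,0,0.05],[0.0135,0.044,0,0,0,0,0.05],[0.01,0.03,0.02,0,0,0,0.05]]';python3 -m pendant '[[0,0,0,0,0,0,0.05],[0,0,0,0,0,0,0.05]]'; python3 go.py 527 -339 45 -10;python3 -c "
from h import *
d=cam('wrist');cv2.imwrite('pics/w6.png',d['bgr']);np.savez('w6.npz',**{k:d[k] for k in('fx','cx','cy','xyz','R')})
d=cam('side');cv2.imwrite('pics/s6.png',d['bgr'])"
```

```text
clock: 18.6
position: [525.2, -343.7, 117.0]
ee_rot: [0.996, -0.088, 0.003, 0.001]
contact_force: [1.0, 0.8, 0.0]
gripper_width: 59.8
grasp_force: 64.6
clock: 18.8
position: [522.7, -340.5, 113.5]
ee_rot: [0.996, -0.088, -0.001, -0.0]
contact_force: [-0.2, -0.6, -0.2]
gripper_width: 59.6
grasp_force: 64.6
t 18.8 pos [ 522.7 -340.5  113.5] yaw -10.1 F [-0.2 -0.6 -0.2] w 59.6 | turn z -0.14 tilt [-0.   0.1] shift mm [ 4.2 -2.2 68.5]
```

View pics/w6.png

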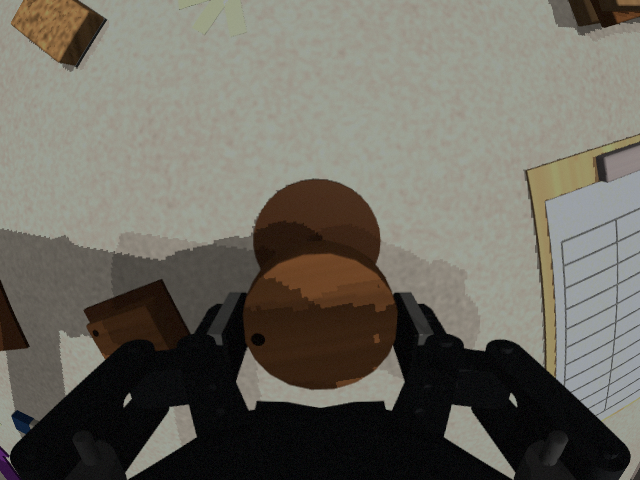

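The disc is held level (x 245..396, y 252..389) over the round pad (x 253..380, top 179).

```bash
python3 - <<'E'
from h import *
d=dict(np.load('w6.npz'));d["n"]="wrist"
D=plane(d,[(245,322),(396,322),(320,252),(320,389)],113.5-44.1+36);print(D.round(1).tolist(),D[:2].mean(0),D[2:].mean(0))
P=plane(d,[(253,242),(380,242),(317,179)],4);u=np.array([np.cos(np.radians(-10)),np.sin(np.radians(-10))]);print("pad",P[:2].mean(0),P[2]-41*u)
E
python3 go.py 525.5 -338.5 35 -10
```

```text
[[528.1, -310.9], [517.7, -369.0], [551.3, -344.8], [490.7, -334.0]] [ 522.9030537  -339.96711094] [ 521.01930687 -339.42109807]
pad [ 526.18095653 -338.08638676] [ 525.41158025 -338.52240015]
t 18.9 pos [ 523.6 -339.4  115. ] yaw -10.0 F [-0.2 -0.5  0.2] w 59.3 | turn z 0.0 tilt [-0.  0.] shift mm [ 1.7 -1.2 80. ]
```

```bash
python3 -m pendant '[[0.003,-0.001,0.03,0,0,0,0.05],[0,0,0.03,0,0,0,0.05],[0,0,0.012,0,0,0,0.05],[0,0,0.006,0,0,0,0.05],[0,0,0.002,0,0,0,0.05],[0,0,0,0,0,0,0.05],[0,0,0,0,0,0,0.05]]'; python3 -m pendant '[[0,0,0.0015,0,0,0,0.05],[0,0,0,0,0,0,0.05]]';  python3 -m pendant '[[0,0,0.001,0,0,0,0.05],[0,0,0,0,0,0,0.05]]'; python3 -m pendant '[[0,0,0.001,0,0,0,0.05],[0,0,0,0,0,0,0.05]]'
```

```text
clock: 19.6
position: [527.6, -339.8, 36.2]
ee_rot: [0.996, -0.087, 0.001, 0.0]
contact_force: [-0.4, -0.4, 0.8]
gripper_width: 59.8
grasp_force: 64.6
clock: 19.8
position: [526.9, -339.7, 33.7]
ee_rot: [0.996, -0.088, 0.0, 0.0]
contact_force: [0.1, 0.2, -0.5]
gripper_width: 59.5
grasp_force: 64.6
clock: 20.0
position: [526.7, -339.6, 32.3]
ee_rot: [0.996, -0.088, -0.0, -0.0]
contact_force: [0.5, -0.3, -0.6]
gripper_width: 59.5
grasp_force: 64.6
clock: 20.2
position: [526.6, -339.6, 31.1]
ee_rot: [0.996, -0.088, -0.0, -0.0]
contact_force: [-0.7, 0.1, -0.3]
gripper_width: 59.9
grasp_force: 64.6
```

```bash
python3 -m pendant '[[0,0,0.001,0,0,0,0.05],[0,0,0,0,0,0,0.05]]'; python3 -m pendant '[[0,0,0.001,0,0,0,0.05],[0,0,0,0,0,0,0.05]]'
```

```text
clock: 20.4
position: [526.8, -339.6, 30.3]
ee_rot: [0.996, -0.087, -0.0, 0.0]
contact_force: [0.1, -0.5, 0.3]
gripper_width: 59.6
grasp_force: 64.6
clock: 20.6
position: [526.8, -339.6, 30.1]
ee_rot: [0.996, -0.087, 0.0, 0.0]
contact_force: [-1.5, 1.8, 5.2]
gripper_width: 59.7
grasp_force: 65.2
```

```bash
python3 -m pendant '[[0,0,0,0,0,0,0.07],[0,0,0,0,0,0,0.085],[0,0,0,0,0,0,0.085],[0,0,-0.005,0,0,0,0.085],[0,0,-0.02,0,0,0,0.085],[0,0,-0.04,0,0,0,0.085],[0,0,-0.04,0,0,0,0.085],[0,0,0,0,0,0,0.085]]'; python3 go.py 494.3 168.7 130 -10
```

```text
clock: 21.4
position: [530.3, -341.3, 141.4]
ee_rot: [0.996, -0.087, 0.006, 0.002]
contact_force: [0.4, -0.4, -0.3]
gripper_width: 84.8
grasp_force: 0.0
t 21.4 pos [ 530.3 -341.3  141.4] yaw -10.0 F [ 0.4 -0.4 -0.3] w 84.8 | turn z 0.05 tilt [ 0.2 -0.7] shift mm [-124.2 -496.1    7.9]
```

```bash
python3 -m pendant '[[-0.006,-0.025,0,0,0,0,0.085],[-0.0105,-0.044,0,0,0,0,0.085],[-0.0105,-0.044,0,0,0,0,0.085],[-0.0105,-0.044,0,0,0,0,0.085],[-0.0105,-0.044,0,0,0,0,0.085],[-0.0105,-0.044,0,0,0,0,0.085],[-0.0105,-0.044,0,0,0,0,0.085],[-0.0105,-0.044,0,0,0,0,0.085],[-0.0105,-0.044,0,0,0,0,0.085],[-0.0105,-0.044,0,0,0,0,0.085],[-0.0105,-0.044,0,0,0,0,0.085],[-0.0085,-0.03,0,0,0,0,0.085]]'; python3 -m pendant '[[0,0,0,0,0,0,0.085],[0,0,0,0,0,0,0.085],[0,0,0,0,0,0,0.085]]'; python3 go.py 494.3 168.7 29 -10; python3 -c "
from h import *
d=cam('wrist');cv2.imwrite('pics/w7.png',d['bgr']);np.savez('w7.npz',**{k:d[k] for k in('fx','cx','cy','xyz','R')})"
```

```text
clock: 22.6
position: [495.3, 171.4, 134.6]
ee_rot: [0.996, -0.086, 0.0, -0.0]
contact_force: [0.4, 0.2, -1.3]
gripper_width: 85.1
grasp_force: 0.0
clock: 22.9
position: [495.2, 167.9, 134.2]
ee_rot: [0.996, -0.088, -0.0, 0.0]
contact_force: [-0.1, -0.4, 0.0]
gripper_width: 84.9
grasp_force: 0.0
t 22.9 pos [495.2 167.9 134.2] yaw -10.1 F [-0.1 -0.4  0. ] w 84.9 | turn z -0.08 tilt [0. 0.] shift mm [ -0.9  -0.7 105.2]
```

View pics/w7.png

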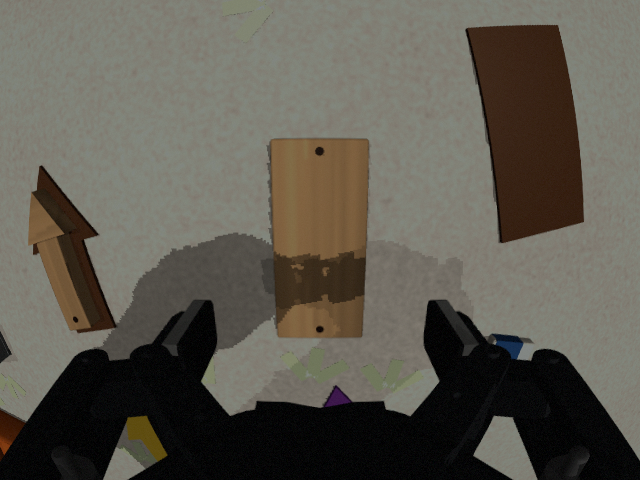

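The plank is undisturbed, centred between the fingers with corners (271,139), (369,140), (363,337), (277,337). Its pad is at upper right.

```bash
python3 -c "
from h import *
d=dict(np.load('w7.npz'));d['n']='wrist'
P=plane(d,[(271,139),(369,140),(363,337),(277,337)],18);print(P.mean(0),[np.round(x,1) for x in cv2.minAreaRect(P.astype(np.float32))])
Q=plane(d,[(466,29),(558,26),(583,222),(500,242)],4);print(Q.round(1).tolist(),Q.mean(0),[np.round(x,1) for x in cv2.minAreaRect(Q.astype(np.float32))])"
python3 -m pendant '[[-0.001,-0.0005,0.03,0,0,0,0.085],[0,0,0.03,0,0,0,0.085],[0,0,0.03,0,0,0,0.085],[0,0,0.01,0,0,0,0.085],[0,0,0.003,0,0,0,0.085],[0,0,0,0,0,0,0.085],[0,0,0,0,0,0,0.085]]'
```

```text
[493.93421479 168.69614358] [array([493.9, 168.3]), array([ 62.9, 139.5]), np.float64(79.6)]
[[626.9, 41.6], [630.8, -41.9], [471.2, -48.7], [468.6, 34.7]] [549.38816514  -3.58159666] [array([549.2,  -3.6]), array([159.8,  83.6]), np.float64(2.5)]
clock: 23.65
position: [495.4, 169.7, 32.6]
ee_rot: [0.996, -0.088, 0.001, -0.001]
contact_force: [-0.8, 0.2, 0.2]
gripper_width: 84.8
grasp_force: 0.0
```

```bash
python3 -m pendant '[[0,0,0.001,0,0,0,0.07],[0,0,0,0,0,0,0.066],[0,0,0,0,0,0,0.05],[0,0,0,0,0,0,0.05],[0,0,0,0,0,0,0.05],[0,0,0,0,0,0,0.05],[0,0,0,0,0,0,0.05]]'; python3 -m pendant '[[0,0,-0.004,0,0,0,0.05],[0,0,-0.008,0,0,0,0.05],[0,0,-0.02,0,0,0,0.05],[0,0,-0.03,0,0,0,0.05],[0,0,-0.03,0,0,0,0.05],[0,0,0,0,0,-6.5,0.05],[0,0,0,0,0,-6.2,0.05],[0,0,0,0,0,0,0.05],[0,0,0,0,0,0,0.05]]'; python3 go.py 551 -5 130 2.7
```

```text
clock: 24.35
position: [494.9, 169.6, 31.6]
ee_rot: [0.996, -0.087, 0.001, -0.0]
contact_force: [-0.9, -0.2, 7.1]
gripper_width: 59.3
grasp_force: 63.9
clock: 25.25
position: [494.4, 169.3, 122.5]
ee_rot: [1.0, 0.022, -0.0, -0.0]
contact_force: [0.0, 0.7, 0.7]
gripper_width: 59.7
grasp_force: 64.8
t 25.2 pos [494.4 169.3 122.5] yaw 2.5 F [0.  0.7 0.7] w 59.7 | turn z -0.17 tilt [-0.  0.] shift mm [ 48.3 176.7  -7.5]
```

```bash
python3 -m pendant '[[0.007,0.025,0,0,0,0,0.05],[0.011,0.04,0,0,0,0,0.05],[0.011,0.04,0,0,0,0,0.05],[0.011,0.04,0,0,0,0,0.05],[0.0085,0.032,0,0,0,0,0.05],[0,0,0,0,0,0,0.05],[0,0,0,0,0,0,0.05],[0,0,0,0,0,0,0.05]]'; python3 go.py 551.5 -5 36 2.7; python3 -c "
from h import *
d=cam('wrist');cv2.imwrite('pics/w8.png',d['bgr']);np.savez('w8.npz',**{k:d[k] for k in('fx','cx','cy','xyz','R')})"
```

```text
clock: 26.05
position: [550.9, -4.8, 122.1]
ee_rot: [1.0, 0.023, -0.0, 0.0]
contact_force: [-0.6, 0.2, 0.2]
gripper_width: 59.4
grasp_force: 64.9
t 26.1 pos [550.9  -4.8 122.1] yaw 2.6 F [-0.6  0.2  0.2] w 59.4 | turn z -0.05 tilt [0. 0.] shift mm [ 0.6  0.3 86.1]
```

View pics/w8.png

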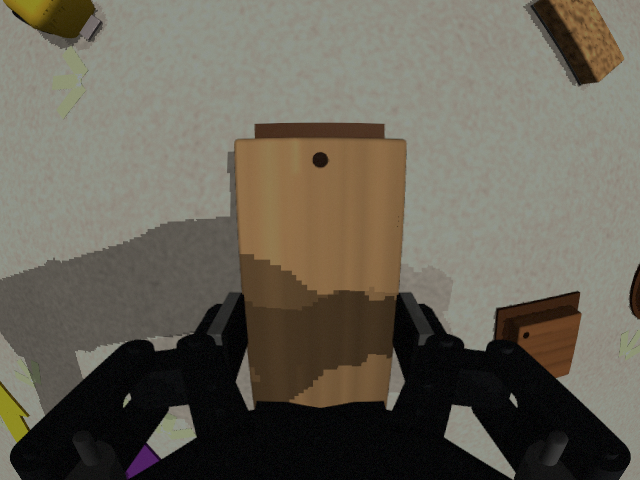

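The plank is held level, with far edge (236,140) to (406,140). The pad's far edge (255,124) to (384,124) shows beyond it.

```bash
python3 - <<'E'
from h import *
d=dict(np.load('w8.npz'));d["n"]="wrist"
A=plane(d,[(236,140),(406,140)],122.1-31.6+18);B=plane(d,[(255,124),(384,124)],4)
u=np.array([1,np.tan(np.radians(2.6))]);u/=np.linalg.norm(u)
print(A.round(1).tolist(),A.mean(0)-70*u,B.round(1).tolist(),B.mean(0)-80*u)
E
python3 -m pendant '[[0.0005,0,0.03,0,0,0,0.05],[0,0,0.03,0,0,0,0.05],[0,0,0.014,0,0,0,0.05],[0,0,0.007,0,0,0,0.05],[0,0,0.002,0,0,0,0.05],[0,0,0,0,0,0,0.05],[0,0,0,0,0,0,0.05]]'
```

```text
[[618.6, 29.3], [621.4, -31.3]] [550.07864222  -4.18234681] [[627.5, 40.7], [631.3, -40.8]] [549.49206282  -3.65918101]
clock: 26.8
position: [552.4, -4.8, 40.3]
ee_rot: [1.0, 0.023, 0.001, -0.0]
contact_force: [-0.1, 0.5, -1.3]
gripper_width: 59.8
grasp_force: 64.9
```

Aligned to within about 1 mm. Expected contact is near TCP z = 35.6.

```bash
python3 -m pendant '[[0,0,0.001,0,0,0,0.05],[0,0,0,0,0,0,0.05]]'; python3 -m pendant '[[0,0,0.001,0,0,0,0.05],[0,0,0,0,0,0,0.05]]';  python3 -m pendant '[[0,0,0.001,0,0,0,0.05],[0,0,0,0,0,0,0.05]]'
```

```text
clock: 27.0
position: [551.9, -5.2, 38.8]
ee_rot: [1.0, 0.023, 0.001, -0.0]
contact_force: [0.1, 0.4, -0.6]
gripper_width: 59.7
grasp_force: 64.9
clock: 27.2
position: [551.6, -5.3, 37.4]
ee_rot: [1.0, 0.023, 0.0, -0.0]
contact_force: [-0.0, -1.0, -0.8]
gripper_width: 60.0
grasp_force: 64.9
clock: 27.4
position: [551.6, -5.3, 36.2]
ee_rot: [1.0, 0.023, -0.0, 0.0]
contact_force: [-1.4, 0.4, -0.8]
gripper_width: 59.6
grasp_force: 64.9
```

```bash
python3 -m pendant '[[0,0,0.001,0,0,0,0.05],[0,0,0,0,0,0,0.05]]'; python3 -m pendant '[[0,0,0.001,0,0,0,0.05],[0,0,0,0,0,0,0.05]]'
```

```text
clock: 27.6
position: [551.7, -5.2, 35.7]
ee_rot: [1.0, 0.023, 0.0, 0.0]
contact_force: [-0.6, 0.0, 2.7]
gripper_width: 60.1
grasp_force: 65.2
clock: 27.8
position: [551.8, -5.2, 35.6]
ee_rot: [1.0, 0.023, 0.0, 0.0]
contact_force: [-3.2, -0.0, 9.2]
gripper_width: 60.1
grasp_force: 66.0
```

```bash
python3 -m pendant '[[0,0,0,0,0,0,0.07],[0,0,0,0,0,0,0.085],[0,0,0,0,0,0,0.085],[0,0,-0.005,0,0,0,0.085],[0,0,-0.02,0,0,0,0.085],[0,0,-0.04,0,0,0,0.085],[0,0,-0.04,0,0,0,0.085],[0,-0.04,-0.04,0,0,0,0.085],[-0.02,-0.04,-0.02,0,0,0,0.085],[-0.04,-0.03,0,0,0,0,0.085],[-0.04,-0.03,0,0,0,0,0.085],[-0.03,0,0,0,0,0,0.085]]'; python3 -m pendant '[[0,0,0,0,0,0,0.085],[0,0,0,0,0,0,0.085],[0,0,0,0,0,0,0.085],[0,0,0,0,0,0,0.085]]'; python3 -c "
from h import *
d=cam('top');e=cam('side');a=cv2.resize(d['bgr'][170:290,100:520],(800,229),interpolation=2);b=cv2.resize(e['bgr'][160:380,240:460],(371,371),interpolation=2)
c=np.zeros((600,800,3),np.uint8);c[:229]=a;c[229:,:371]=b;cv2.imwrite('pics/end.png',c)"
```

```text
clock: 29.0
position: [413.8, 125.8, 195.1]
ee_rot: [1.0, 0.025, 0.0, -0.0]
contact_force: [0.0, -0.7, -0.4]
gripper_width: 85.3
grasp_force: 0.0
clock: 29.4
position: [416.4, 124.0, 194.6]
ee_rot: [1.0, 0.023, 0.0, -0.0]
contact_force: [-0.4, 0.4, -0.1]
gripper_width: 84.5
grasp_force: 0.0
```

View pics/end.png

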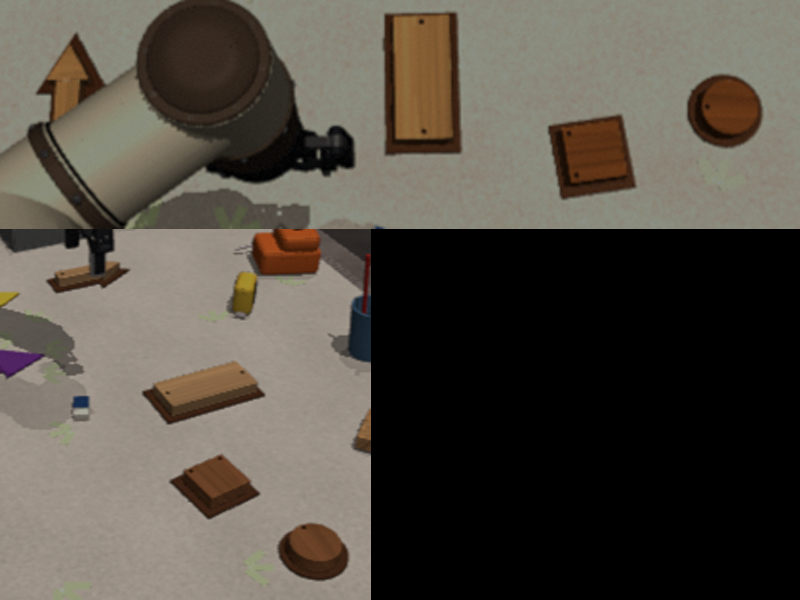

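The arm is clear. The plank, square and disc lie inside their pads with dark borders all around; the slight offset in the top view is height parallax. The arrow is on its pad, as already seen in the earlier side crop.

```bash
python3 -c "
from bench import arm
print(arm.job_done())"
```

```text
the job is handed in; nothing more can be done
None
```

The arrow, square, disc and plank are each set down flat and released inside their own dark pads, with the arrow pointing the same way as its pad; I handed the job in at about 29.5 s (no verdict was shown).

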